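# Draw out the bench magnifier to its set mark

### The job

The magnifier on the inspection bench sits on a spring-loaded telescoping arm. Press its lock button all the way down so the arm is released, then take the upright pull knob and draw the arm out until its pointer stands between the two ribs of the two-ribbed clip on the scale (not at the one-ribbed clip). Finish while still holding the knob there, steady, because the spring pulls the arm back if it is let go; leave the tray, jar and tape roll where they are.

Things in the scene. Friction and masses are not known exactly. Their poses are not given: they have to be found in the camera images.
- boom: Fixed magnifier stand: grey base plate 420 x 90 x 25 mm, long along its x; origin at the centre of its underside on the bench, z up. Aluminium sleeve on it: x -200 to -30, y -1 to 41, top 85 mm high. A bright square tube slides out of its +x end along +x (at y = 20 mm). A paper scale, ticks every 10 mm, runs along x on the plate's -y side, the side away from the robot.
- sliding_arm: The sliding arm: tube, black carriage (32 x 36 mm, top 85 mm high), aluminium pull knob upright on it (plain cylinder, 22 mm diameter, 50 mm tall), and a round lens 87 mm across, 70 mm high, 90 mm ahead and 70 mm to +y. Origin: centre of the knob's foot, 85 mm high; z up, x along the extension. Slides 150 mm along x from fully in (as found); blocked after 1.5 mm till the lock button is down.
- knob_mid (a point): The point on the knob's axis 30 mm above its foot (115 mm above the bench), 20 mm below its top: a good height to pinch it from above, clear all round. Once unlocked, a return spring pulls the arm in with about 2.4 N when fully in, rising to 4.2 N fully out, plus light drag.
- lock_button (a joint): Travel of the lock button, in m: 0 up (locked, as found), 0.010 fully down; the arm is released from 0.006 on. It has no spring: it moves down against about 3 N of friction and stays down where it is left.
- button_top (a point): Centre of the lock button's top face: a black round button 26 mm in diameter standing 16 mm above the top of the aluminium sleeve (101 mm above the bench when up, 91 mm when fully down), 170 mm from the knob towards the sleeve's closed end. It is pushed straight down.
- pointer_tip (a point): Tip of the brass pointer, a needle 3 mm wide sticking out sideways (stand's -y) from the carriage, 37 mm above the bench, over the scale; it moves with the arm and has the same position along the stand's x as the knob's axis.
- fork_clip: Two-ribbed clip, fixed on the scale; the mark wanted. Black saddle, 28 mm along the scale, with two white ribs (5 mm wide) across the scale, 12 mm clear between them, one either side of the origin. Origin: its middle, on top of the base plate, 25 mm above the bench; x along the extension. The pointer passes just above it. It may be the nearer or the farther of the two clips.
- plain_clip: The other clip, the same black saddle with a single white rib in its middle. Not the mark wanted; origin and axes as for the two-ribbed clip.
- parts_tray: Bystander: black compartment tray 170 x 110 x 22 mm with small modules in it, loose on the bench on the robot's side of the stand, where the lens comes out (the lens passes 40 mm above it). Origin: centre of its underside.
- flux_jar: Bystander: small closed jar, 48 mm in diameter, 55 mm tall, loose on the bench beyond the stand. Origin: centre of its underside.
- tape_roll: Bystander: roll of amber tape lying flat, 70 mm in diameter, 18 mm tall, loose on the bench beyond the stand. Origin: centre of its underside.

How it is judged:
On the way, in this order (a step that is already met when the one before it is completed fails the run):
1. the lock button is pressed down (value of joint lock_button above 0.0065 m), for 0.1 s.
2. the arm is held by its knob with the pointer between the two ribs (x of pointer_tip in the frame of fork_clip between -0.005 and 0.005 m and contact force between the fingers and sliding_arm above 0.8 N), for 0.3 s.
At the end, for the whole second after the job is handed in: Lock button at least 6.5 mm down; fingers still on the arm (over 0.8 N), holding it steady (under 10 mm/s) with the pointer within 5 mm of the middle of the two-ribbed clip along the scale; tray, jar and tape roll within 15 mm of their starts (all of step 2 and value of joint lock_button above 0.0065 m and linear speed of sliding_arm below 0.01 m/s and distance of each of parts_tray, flux_jar, tape_roll from where it was at the start of the episode below 0.015 m); the arm keeps its last pose, push and grip.
It fails at once if the parts tray is disturbed (moved 15 mm or more) (distance of parts_tray from where it was at the start of the episode above 0.015 m).
It fails at once if the jar is disturbed (moved 15 mm or more) (distance of flux_jar from where it was at the start of the episode above 0.015 m).
It fails at once if the tape roll is disturbed (moved 15 mm or more) (distance of tape_roll from where it was at the start of the episode above 0.015 m).
It also fails if it takes over 42 s, if anything falls off the work surface, if the arm or the gripper's body presses on something with over 40 N, if the wrist force passes 120 N, or if a joint passes its speed limit or range.

### The arm

A 6-joint arm with a two-finger parallel gripper is mounted at the origin on the work surface. World frame = base frame: x ahead of the robot, y to its left, z up, the work surface at z = 0. Lengths are in m, angles in rad, forces in N, time in s.
With the tool pointing down it reaches from about 0.4 to 0.825 m from the base axis. Payload 7 kg.
Tool frame: the origin (TCP) lies between the finger pads; the fingertips stand 22 mm ahead of it and the grasp point (between the pads) lies 3 mm ahead of it (arm.tip_reach is the distance from the TCP to the fingertips, in m); z points along the fingers, y is the line along which they close (so a half turn about z gives the same grasp; the last joint's range is limited). The gripper opens to 88 mm and grips with 3 to 60 N. Pads are 19 mm wide; open, the fingers measure 130 mm over their backs; the gripper's body (78 mm by 193 mm) begins 47 mm behind the grasp point.
Start: joints at [0.288, 0.359, 0.012, 0, -1.224, -0.288], TCP at [0.675, -0, 0.249] pointing down, gripper open.
Joint ranges: [-3.07, 3.07], [-1.43, 2.12], [-1.02, 1.25], [-3.03, 1.67], [-3.05, -0], [-3.03, 3.03]. Speed limits (rad/s): [2.39, 2.39, 3.01, 3.14, 3.14, 3.14].

### API

Orientations are given as [roll, pitch, yaw] about the fixed x, y, z axes, in that order (R = Rz(yaw) Ry(pitch) Rx(roll)).
In Python, from station import arm, viewer gives the robot as it stands. The module is installed in compiled form; this text tells all that it offers.
- The arm moves only by the tool apply_moves, never from a script. Its argument "commands" is a list that holds one entry, the list of rows, each a list of 5 numbers: the closure, from -1 (fully open) to 1 (shut), then the shift along the world's x, y, z as a fraction of full scale, then the turn about the world's z as a fraction of full scale. In form: [[[fingers, tx, ty, tz, yaw], ...]]. A call has 1 to 12 rows; each row shifts and turns the commanded pose from where the row before left it; what a row does not reach is not made up. Full scale, the value 1, is 20 cm for a shift and pi rad for a turn. A row lasts 1/10 s, in which the tool goes at most 50 mm and 8.59 degrees, less where a joint would pass 70% of its speed; a pose out of reach is approached as far as the arm can. A call with a number of a shift or a turn outside -1 to 1 is refused whole. A call with a gripper value outside its range is refused whole. The fingers move at their own pace and stop on an object; "force" is the grip in N (left out, the last holds). Time passes only in rows, so rows that do not move let the fingers close. It gives the time, the measured TCP pose, the force, the opening and the grip force at its end, in the units of the state.
- arm.get_state(): the state, without advancing time (a new reading comes with each control period).
- viewer.grab_frame(name): name is "scene" or "side" or "wrist"; returns a dict with "image" (384x512x3 uint8, blue, green, red), "mtx" (3x3 intrinsics, pixels), "rvec" (rotation vector, rad) and "tvec" (3), from world to camera coordinates, as OpenCV has them. Camera axes: x right, y down, z forward; pixel columns grow to the right and rows downward; lengths in m; the calibration is good to about 2 mm. A picture is of the moment at which its call begins. There is no depth.
- arm.job_done(): hands the job in; it is judged then, once.
The state is a dict: "t": time; "q": joint angles; "qd": joint speeds; "joint_efforts": joint torques, N m; "eef_pos": TCP position; "ee_rot": TCP orientation; "force": force on the tool from outside, world axes, zero at the start; "moment": the same for the moment, N m; "width": finger opening in m; "gripper_force": force on a finger pad.
Only numpy, scipy, OpenCV 4.12 (cv2) and the standard library are available. Lean on these libraries where they do the work, as an engineer would, in place of code of your own. Each camera call takes 0.05 s, during which the arm holds its last target. There are 200 camera calls.

## Working session

There is one attempt and no reset: what is moved stays moved. The work goes in short steps, Python scripts to look and compute and a tool call to move; the robot and the scene stay as the last step left them, time stands still between calls to the robot, and variables do not carry over. Pictures are saved under pics/ and viewed, at most 10 in all, crops included, and the job is handed in when it is done.

Besides the shell and the picture viewer there is one more tool, called after "Call:" as name(argument=value, ...) on one line, values as JSON. apply_moves: Moves the arm, as the interface text tells. Shift numbers are shares of 20 cm and turn numbers shares of pi rad, none past 1 either way. Its arguments: {"type":"object","properties":{"commands":{"type":"array","items":{"type":"array","items":{"type":"array","items":{"type":"number"}}}},"force":{"type":"number"}},"required":["commands"]}

```bash
mkdir -p pics; cat > h.py <<'E'
import numpy as np, cv2
from station import arm, viewer
def ray(f,u,v):
    R=cv2.Rodrigues(np.array(f["rvec"],float))[0];t=np.array(f["tvec"],float).reshape(3)
    d=R.T@np.linalg.inv(np.array(f["mtx"]))@np.array([u,v,1.]);return -R.T@t,d
def plane(f,u,v,z):
    c,d=ray(f,u,v);return c+d*(z-c[2])/d[2]
def proj(f,p):
    return cv2.projectPoints(np.array([p],float),np.array(f["rvec"],float),np.array(f["tvec"],float),np.array(f["mtx"]),None)[0].ravel()
E
python3 - <<'E'
from h import *
import pickle
fs={n:viewer.grab_frame(n) for n in("scene","side","wrist")}
pickle.dump(fs,open("f0.pkl","wb"))
for n in fs: cv2.imwrite(f"pics/{n}0.png",fs[n]["image"]); print(n,ray(fs[n],256,192))
print(arm.get_state())
E
```

```text
scene (array([1.29172681, 0.1500967 , 0.76266701]), array([-0.70466782, -0.16083451, -0.6911653 ]))
side (array([ 0.19437575, -0.53186516,  0.62626484]), array([ 0.47876086,  0.63148818, -0.61010319]))
wrist (array([ 0.67476796, -0.08412914,  0.38404539]), array([-0.00342566,  0.31784514, -0.94817157]))
{'t': 0.15, 'q': array([ 2.88109593e-01,  3.59261240e-01,  1.12962498e-02, -2.54744819e-04,
       -1.22408706e+00, -2.88111785e-01]), 'qd': array([ 0.0006601 , -0.00290907,  0.00103002,  0.00033066, -0.00060977,
       -0.00030979]), 'joint_efforts': array([ 1.39394037e-04, -5.83274567e+01,  2.93289685e+01,  7.00122759e+00,
        8.75052094e-03, -9.76538854e-05]), 'eef_pos': array([ 6.74676096e-01, -1.25787171e-05,  2.47824436e-01]), 'ee_rot': array([ 3.14032063e+00, -1.27200618e-04, -1.57088515e+00]), 'force': array([ 0.5704454 , -0.24669071, -0.22590477]), 'moment': array([0.01690642, 0.03050626, 0.00831646]), 'gripper_force': 0.0, 'width': 0.08790765147938498}
```

View pics/scene0.png

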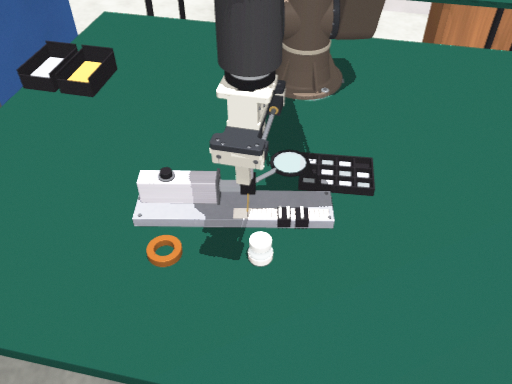

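View pics/side0.png

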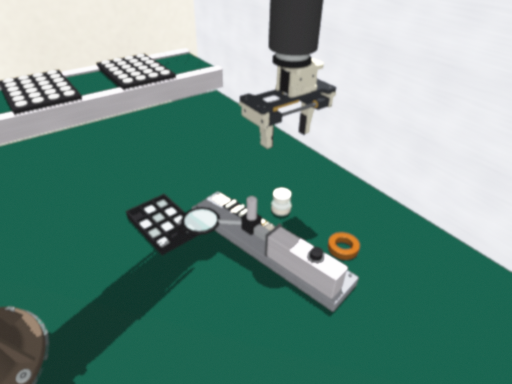

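View pics/wrist0.png

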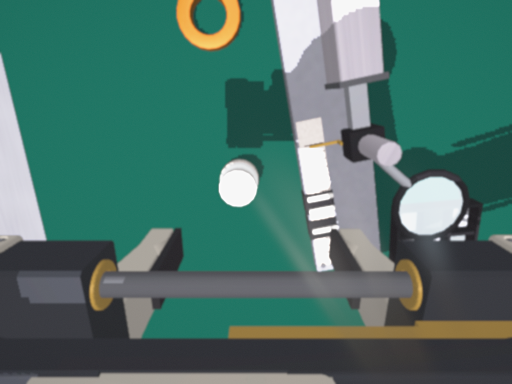

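```bash
python3 - <<'E'
from h import *
import pickle
fs=pickle.load(open("f0.pkl","rb"))
w,s,d=fs["wrist"],fs["scene"],fs["side"]
a=cv2.resize(w["image"][100:280,280:420],None,fx=3,fy=3,interpolation=2)
b=cv2.resize(s["image"][165:240,220:345],None,fx=3.2,fy=3.2,interpolation=2)
o=np.zeros((560,800,3),np.uint8);o[:540,:420][:a.shape[0],:a.shape[1]]=a
b=b[:, :380];o[:b.shape[0],420:420+b.shape[1]]=b
c=cv2.resize(d["image"][190:290,190:316],None,fx=3,fy=3,interpolation=2);o[250:550,420:420+378]=c
cv2.imwrite("pics/crop.png",o)
print("btn scene",plane(s,167,172,.101),"side",plane(d,316,254,.101))
print("knob wrist",plane(w,389,152,.135),"side",plane(d,252,200,.135))
print("ptr wrist",plane(w,308,146,.037))
print("stand corners scene",plane(s,137,223,.025),plane(s,332,224,.025))
E
```

```text
btn scene [ 0.59890486 -0.19550482  0.101     ] side [ 0.58571883 -0.2090157   0.101     ]
knob wrist [ 0.56031437 -0.03649728  0.135     ] side [ 0.55672709 -0.04072026  0.135     ]
ptr wrist [ 0.61206549 -0.02502273  0.037     ]
stand corners scene [ 0.68265874 -0.23982377  0.025     ] [0.59833337 0.15136831 0.025     ]
```

View pics/crop.png

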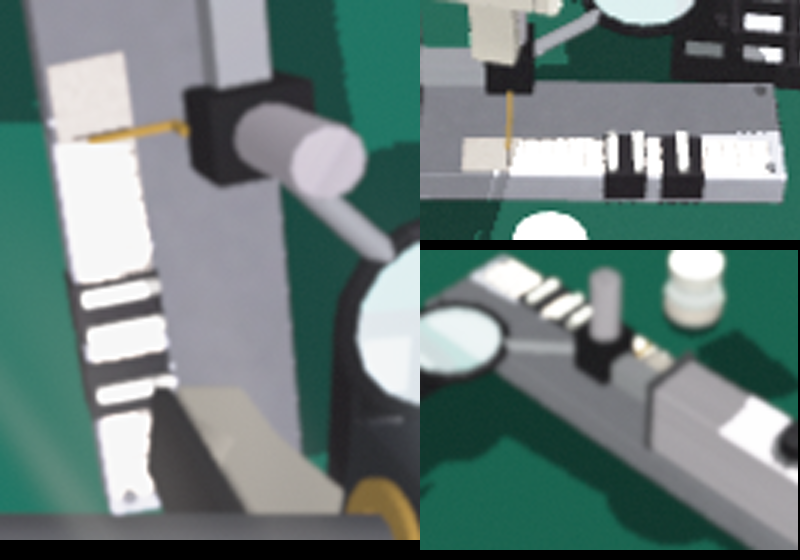

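The two-ribbed clip is the nearer one: in the scene view its ribs are at about px (280,212) and (288,212). The single rib is at about (302,212). The stand's x axis points along world +y, turned about 12° counter-clockwise.

Call:
apply_moves(commands=[[[1,-0.083,-0.2,0,0.013],[1,-0.083,-0.2,0,0.013],[1,-0.083,-0.2,0,0.013],[1,-0.083,-0.2,0,0.013],[1,-0.083,-0.2,0,0.013],[1,0,0,0,0],[1,0,0,0,0]]], force=20)

```text
t: 0.85
eef_pos: [0.5914, -0.2011, 0.2485]
ee_rot: [3.141, 0.0, -1.369]
force: [-0.4, 0.5, -0.1]
width: 0.0376
gripper_force: 0.0
```

```bash
python3 - <<'E'
from h import *
import pickle
fs={n:viewer.grab_frame(n) for n in("scene","wrist")}
pickle.dump(fs,open("f1.pkl","wb"))
o=np.hstack([cv2.resize(fs["wrist"]["image"],(400,300)),cv2.resize(fs["scene"]["image"][130:250,120:345],None,fx=1.77,fy=2.5)[:300,:400]]) if 0 else None
b=cv2.resize(fs["scene"]["image"][130:240,120:345],None,fx=3.5,fy=3.5,interpolation=2)
cv2.imwrite("pics/s1.png",b);cv2.imwrite("pics/w1.png",fs["wrist"]["image"])
st=arm.get_state();print(st["t"],st["eef_pos"],st["ee_rot"],st["force"],st["width"])
E
```

```text
0.95 [ 0.5921597  -0.19960181  0.24836554] [ 3.14146890e+00  1.91039075e-04 -1.36676564e+00] [ 0.67708355  0.5177724  -0.71729938] 0.029450876365170756
```

View pics/w1.png

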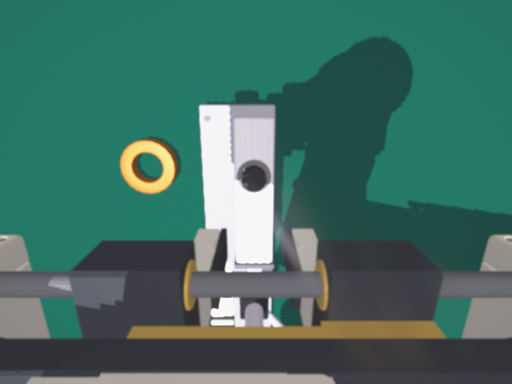

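View pics/s1.png

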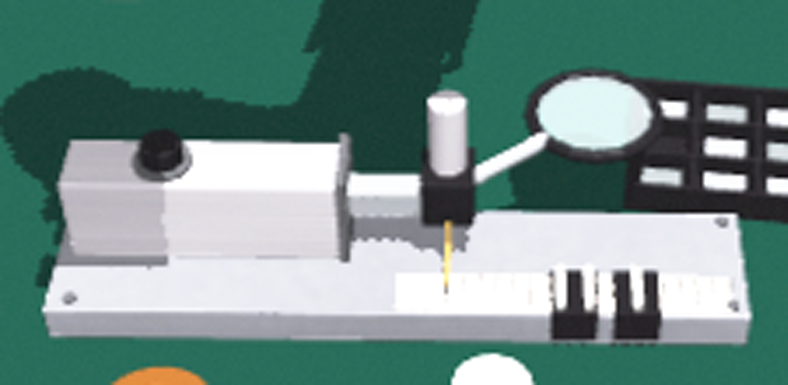

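The wrist view shows the button at (254,179), in line with the gripper. The scene view shows the pointer tip at about crop (446,290), and the nearer clip has two ribs centred at about (575,290).

```bash
python3 - <<'E'
from h import *
import pickle
fs=pickle.load(open("f1.pkl","rb"));w,s=fs["wrist"],fs["scene"]
d0=pickle.load(open("f0.pkl","rb"))["side"]
q=lambda x,y:(120+x/3.5,130+y/3.5)
print("btn w",plane(w,254,177,.101),"s",plane(s,*q(161,141),.101))
print("knob s",plane(s,*q(446,100),.135))
p=plane(s,*q(446.5,290),.037);f=plane(s,*q(574.5,290),.037)
print("ptr",p,"fork",f)
e=plane(s,*q(45,310),.025);g=plane(s,*q(748,312),.025);u=(g-e)/np.linalg.norm(g-e)
print("edge len",np.linalg.norm(g-e),"u",u,np.degrees(np.arctan2(-u[0],u[1])),"pull",(f-p)@u,(f-p))
E
```

```text
btn w [ 0.59425291 -0.20450797  0.101     ] s [ 0.59429049 -0.19939342  0.101     ]
knob s [ 0.56067485 -0.03419658  0.135     ]
ptr [ 0.61638822 -0.02203263  0.037     ] fork [0.5999796  0.05160277 0.037     ]
edge len 0.41607287921438163 u [-0.21370428  0.9768984   0.        ] 12.33952149641972 pull 0.07544089287180974 [-0.01640862  0.0736354   0.        ]
```

Call:
apply_moves(commands=[[[1,0.01,-0.01,-0.15,0],[1,0,0,-0.15,0],[1,0,0,-0.15,0],[1,0,0,-0.14,0],[1,0,0,0,0],[1,0,0,0,0]]])

```text
t: 1.55
eef_pos: [0.5945, -0.2013, 0.1308]
ee_rot: [3.141, -0.0, -1.365]
force: [0.2, -0.1, 0.9]
width: 0.0007
gripper_force: 0.0
```

Call:
apply_moves(commands=[[[1,0,0,-0.02,0],[1,0,0,-0.02,0],[1,0,0,-0.015,0],[1,0,0,-0.015,0],[1,0,0,0,0],[1,0,0,0,0]]])

```text
t: 2.15
eef_pos: [0.5943, -0.2021, 0.1168]
ee_rot: [-3.141, -0.0, -1.366]
force: [2.0, 1.4, 2.6]
width: 0.0006
gripper_force: 1.1
```

Call:
apply_moves(commands=[[[1,0,0,-0.01,0],[1,0,0,-0.01,0],[1,0,0,-0.005,0],[1,0,0,0,0],[1,0,0,0,0]]])

```text
t: 2.65
eef_pos: [0.5943, -0.2022, 0.1132]
ee_rot: [-3.14, -0.001, -1.366]
force: [-2.6, 2.6, 13.8]
width: 0.0005
gripper_force: 7.0
```

Call:
apply_moves(commands=[[[1,0,0,-0.005,0],[1,0,0,0,0],[1,0,0,0,0]]])

```text
t: 2.95
eef_pos: [0.5944, -0.2022, 0.1131]
ee_rot: [-3.14, -0.001, -1.366]
force: [-4.4, 4.0, 20.5]
width: 0.0004
gripper_force: 10.3
```

Call:
apply_moves(commands=[[[1,0,0,0.1,0],[-1,0,0,0.15,0],[-1,0,0,0.1,0],[-1,-0.035,0.167,0,0.002],[-1,-0.035,0.167,0,0.002],[-1,-0.035,0.167,0,0],[-1,-0.035,0.167,0,0],[-1,-0.035,0.167,0,0],[-1,0,0,0,0],[-1,0,0,0,0],[-1,0,0,0,0],[-1,0,0,0,0]]])

```text
t: 4.15
eef_pos: [0.5588, -0.0359, 0.1802]
ee_rot: [3.141, -0.0, -1.355]
force: [0.2, 0.3, 0.9]
width: 0.0826
gripper_force: 0.0
```

```bash
python3 - <<'E'
from h import *
import pickle
fs={n:viewer.grab_frame(n) for n in("scene","side")}
pickle.dump(fs,open("f2.pkl","wb"))
st=arm.get_state();print(st["t"],st["eef_pos"],st["ee_rot"],st["force"],st["width"])
a=cv2.resize(fs["scene"]["image"][110:250,120:345],None,fx=2.2,fy=2.2,interpolation=2)
b=cv2.resize(fs["side"]["image"][100:310,180:370],None,fx=1.5,fy=1.5,interpolation=2)
o=np.zeros((320,800,3),np.uint8);o[:a.shape[0],:a.shape[1]]=a;o[:b.shape[0],500:500+b.shape[1]]=b
cv2.imwrite("pics/c2.png",o)
E
```

```text
4.25 [ 0.55893554 -0.03587824  0.1803146 ] [ 3.14106063e+00 -5.83513163e-05 -1.35536348e+00] [-0.2242114  -0.24342177 -0.76065497] 0.08671539731039057
```

View pics/c2.png

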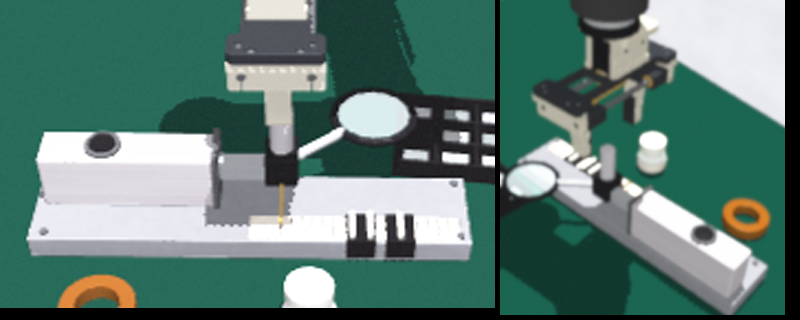

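The button is down, and the open gripper is lined up above the knob. The pointer is at crop (281,222).

Call:
apply_moves(commands=[[[-1,0,0,-0.1,0],[-1,0,0,-0.1,0],[-1,0,0,-0.11,0],[-1,0,0,0,0],[1,0,0,0,0],[1,0,0,0,0],[1,0,0,0,0],[1,0,0,0,0],[1,0,0,0,0],[1,0,0,0,0],[1,0,0,0,0],[1,0,0,0,0]]], force=30)

```text
t: 5.45
eef_pos: [0.559, -0.035, 0.1186]
ee_rot: [3.142, -0.0, -1.354]
force: [-0.1, 1.3, -0.6]
width: 0.0293
gripper_force: 0.0
```

Call:
apply_moves(commands=[[[1,0,0,0,0],[1,0,0,0,0],[1,0,0,0,0]]])

```text
t: 5.75
eef_pos: [0.5599, -0.0348, 0.1187]
ee_rot: [-3.14, -0.0, -1.354]
force: [5.1, 0.6, -3.3]
width: 0.0217
gripper_force: 30.0
```

Call:
apply_moves(commands=[[[1,-0.008,0.036,0,0],[1,-0.008,0.036,0,0],[1,-0.008,0.036,0,0],[1,-0.008,0.036,0,0],[1,-0.008,0.036,0,0],[1,-0.008,0.036,0,0],[1,-0.008,0.036,0,0],[1,-0.008,0.036,0,0],[1,-0.008,0.036,0,0],[1,-0.006,0.036,0,0],[1,0,0,0,0],[1,0,0,0,0]]])

```text
t: 6.95
eef_pos: [0.5451, 0.0375, 0.1187]
ee_rot: [-3.139, -0.0, -1.353]
force: [9.1, -0.3, -7.1]
width: 0.0214
gripper_force: 30.0
```

```bash
python3 - <<'E'
from h import *
import pickle
fs={n:viewer.grab_frame(n) for n in("scene","side","wrist")}
pickle.dump(fs,open("f3.pkl","wb"))
st=arm.get_state();print(st["t"],st["eef_pos"],st["ee_rot"],st["force"],st["width"],st["gripper_force"])
a=cv2.resize(fs["scene"]["image"][165:235,235:345],None,fx=7,fy=7,interpolation=2)
cv2.imwrite("pics/c3.png",a)
E
```

```text
7.1 [0.54516771 0.03737013 0.11869325] [-3.13853753e+00 -1.81941744e-04 -1.35352347e+00] [ 9.24586394 -1.35340803 -7.00152664] 0.021180673008874877 30.002054572105408
```

View pics/c3.png

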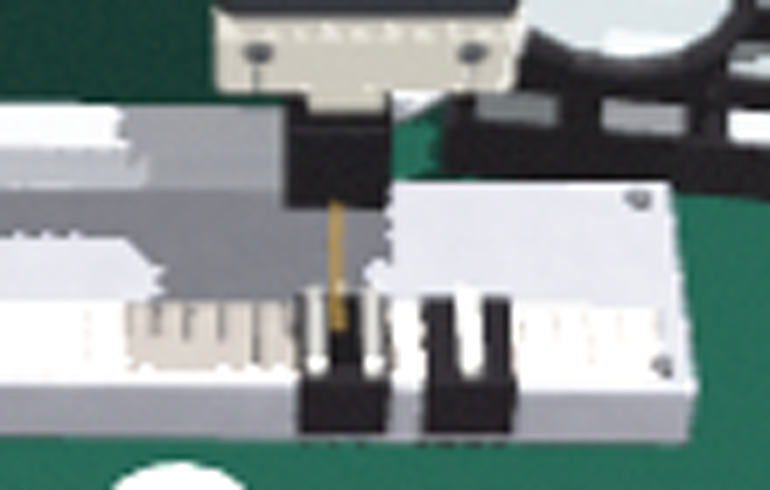

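The pointer is at crop x≈338 and the ribs are at 315 and 373, so it sits about 1.5 mm short of the middle. I'll nudge it and hold.

Call:
apply_moves(commands=[[[1,-0.002,0.007,0,0],[1,0,0,0,0],[1,0,0,0,0],[1,0,0,0,0],[1,0,0,0,0],[1,0,0,0,0],[1,0,0,0,0],[1,0,0,0,0]]])

```text
t: 7.9
eef_pos: [0.5449, 0.0387, 0.1187]
ee_rot: [-3.138, -0.0, -1.354]
force: [10.0, -0.6, -8.5]
width: 0.0218
gripper_force: 30.0
```

```bash
python3 - <<'E'
from h import *
f=viewer.grab_frame("scene")
st=arm.get_state();print(st["t"],st["eef_pos"],st["force"],st["width"],st["gripper_force"])
cv2.imwrite("pics/c4.png",cv2.resize(f["image"][165:235,235:345],None,fx=7,fy=7,interpolation=2))
E
```

```text
7.95 [0.54482433 0.03870489 0.11867288] [ 9.53038444 -0.46405418 -7.67675676] 0.02171254444268226 30.00238984823227
```

View pics/c4.png

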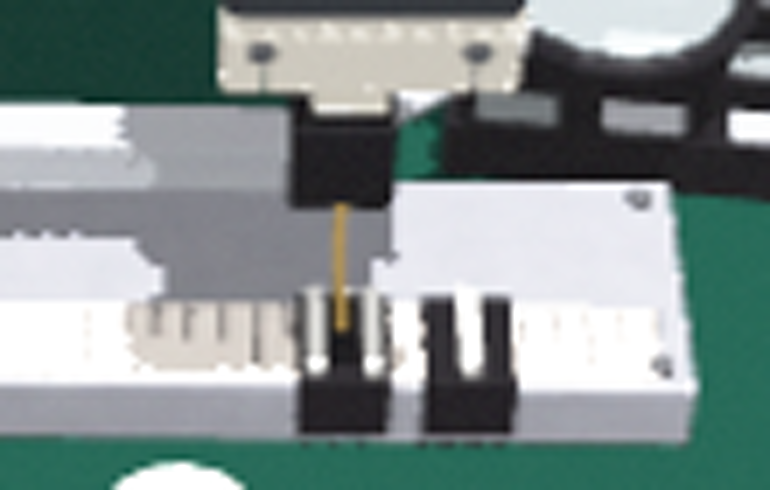

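The pointer is at x≈342, centred between the ribs at 315 and 373, and the grip is steady.

```bash
python3 -c "
from station import arm
print(arm.job_done())"
```

```text
the job is handed in; nothing more can be done
None
```

I pressed the lock button fully down, drew the arm out by its knob until the pointer stood centred between the two ribs of the two-ribbed clip, and handed the job in still gripping the knob at 30 N; no verdict was returned.

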